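Re-zero a coffee grinder's burrs and open them three turns

TASK

The coffee grinder has just been cleaned and its burrs need setting again: wind the crank on its top clockwise, gently, until you just feel the burrs touch (never force them), then open it anticlockwise by exactly three full turns from that point. Then swing the clamp lever at its side all the way round to its stop to lock the setting, leaving the other coffee things where they stand.

Things in the scene. Friction and masses are not known exactly. Their poses are not given: they have to be found in the camera images.
- grinder: Electric coffee grinder, bean hopper off, fixed to the worktop: black foot 135 x 112 mm, round aluminium housing 106 mm across to z 134 mm, dark clamp band 105 mm across up to 143 mm, then knurled collar 94 mm across up to 155 mm. Origin: underside, on the upright burr axis; x to the back, chute and fork on its -x side, clamp lever on its -y side, z up.
- crank: Steel crank on top of the grinder, turning about the burr axis. Origin: on that axis, 143 mm above the worktop; x points along the arm to the knob, z up. Arm 15 mm wide, its upper face 172 mm above the worktop; knob axis 52 mm out. Clockwise from above closes the burrs. Running drag at the knob about 2 N; it stays where it is left. Nothing on it shows where the burrs touch: that varies.
- knob (a point): Middle of the grip of the crank's upright knob: black, 22 mm across, 46 mm tall (173 to 219 mm above the worktop), this point 199 mm up. The knob spins freely on its pin, so it can be held in a fixed hand while cranking. The crank starts about 0.4 to 1.2 turns open. Once the burrs touch it still yields springily: about 1 N more at the knob for each millimetre of knob travel.
- upper_burr (a point): Centre of the upper burr, hidden under the crank's hub. It rises 0.5 mm for each anticlockwise turn of the crank and is level with lower_burr when the burrs just touch; lower means that they are being pressed together.
- lower_burr (a point): Centre of the fixed lower burr, hidden in the collar on the burr axis, 150 mm above the worktop.
- clamp_lever (a joint): Angle of the clamp lever (rad), about an upright pivot 66 mm from the burr axis on the grinder's -y side: near 0 (up to 0.25) it stands out from the body, loose; growing = anticlockwise from above; 1.3 = against its stop, locked. It stays where it is left; about 2 N at its end moves it.
- lever_end (a point): Centre of the round black end of the clamp lever, 64 mm from its pivot, 155 mm above the worktop. The lever is a level rod 8 mm thick, its last 22 mm a black grip 14 mm thick; below and beyond its end there is free air. At lever angle 0 it points 105 degrees clockwise (seen from above) from the grinder's x axis, at 1.3 about 30 degrees clockwise from it.
- coffee_tin: Round black tin with lid, 79 mm across, 113 mm tall, behind the grinder; origin under its centre. Leave it alone.
- tamper: Tamper: steel foot 57 mm across, black handle, 82 mm tall, to the left behind the grinder; origin under its centre. Leave it alone.

How it is judged:
By the outcome, as a careful person would: the job done as asked, in the order asked, and still so for the second after the job is handed in, with the robot touching nothing.
It also fails if it takes over 72 s, if anything falls off the work surface, if the arm or the gripper's body presses on something with over 40 N, if the wrist force passes 120 N, or if a joint passes its speed limit or range.

ROBOT

A 6-joint arm with a two-finger parallel gripper is mounted at the origin on a cart in front of the work surface, level with it; the furniture and walls round the work are solid. World frame = base frame: x ahead of the robot, y to its left, z up, the work surface at z = 0. Lengths are in mm, angles in rad, forces in N, time in s.
With the tool pointing down it reaches from about 275 to 725 mm from the base axis. Payload 15.9 kg.
Tool frame: the origin (TCP) lies on the centre line of the jaws, within the pads' length; the fingertips stand 17 mm ahead of it and the grasp point (between the pads) lies 2 mm behind it (tip_extent is the z of the fingertips in the tool frame, in mm); z points along the fingers, x is the direction in which the jaws open and shut, and the axes are right-handed (so a half turn about z gives the same grasp; the last joint's range is limited). The gripper opens to 85 mm and grips with 20 to 120 N. Pads are 22 mm wide; open, the fingers measure 114 mm over their backs; the gripper's body (76 mm by 85 mm) begins 54 mm behind the grasp point. The pads swing forward as they close: fully open they stand 13 mm farther back than shut.
Start: joints at [1.13, 0.213, -0.034, 1.323, 0, 1.571], TCP at [213.324, 452.193, 248.306] pointing down, gripper open.
Joint ranges: [-2.98, 2.98], [-0.74, 1.72], [-1.14, 1.35], [-2.1, 2.04], [-1.57, 1.44], [-3.14, 3.14]. Speed limits (rad/s): [1.89, 1.89, 2.39, 2.57, 3.14, 3.14].

INTERFACE

Orientations are given as a unit quaternion [w, x, y, z].
In Python, from bench import * gives the robot as it stands. The module is installed in compiled form; this text tells all that it offers.
- The arm moves only by the tool carry_out, never from a script. Its argument "plan" is a list that holds one entry, the list of rows, each a list of 5 numbers: the closure, from -1 (fully open) to 1 (shut), then the shift along the world's x, y, z in m, then the turn about the world's z in rad. In form: [[[fingers, x, y, z, roll], ...]]. A call has 1 to 5 rows; each row is the pose to reach, as a shift and turn from the pose commanded when the call began; what a row does not reach only later rows make up. A row lasts 1/8 s, in which the tool goes at most 62.5 mm and 10.7 degrees, less where a joint would pass 70% of its speed; a pose out of reach is approached as far as the arm can. A call with a gripper value outside its range is refused whole. The fingers move at their own pace and stop on an object; the grip force is fixed at half the most. Time passes only in rows, so rows that repeat a pose let the fingers close. It gives the time, the measured TCP pose, the force and the opening at its end, in the units of the state.
- state(): the state, without advancing time (a new reading comes with each control period).
- read_camera(name): name is "side" or "top"; returns a dict with "image" (480x640x3 uint8, red, green, blue), "intrinsics" (3x3 intrinsics, pixels), "eye" and "attitude" of the camera in the world. Camera axes: x right, y down, z forward; pixel columns grow to the right and rows downward; lengths in mm; the calibration is good to about 2 mm. A picture is of the moment at which its call begins. There is no depth.
- sign_off(): hands the job in, once; it reports no verdict.
Trained networks look in the newest picture that a camera, given by its name, has taken for a name from the list of things; names that differ only in an ending like _2 or _b are one class to them, and where a whole thing is asked for, a point or a joint stands for the part that bears it (a point fixed in the world has none). Each returns a list of dicts, best first, with "score" (0 to 1); they miss things now and then, are a little off and sometimes report something else, mostly with a low value. They report only what shows in the picture. A call takes as long as a camera call.
- masks_of(camera, thing): "pixels" (480x640 bool, what is visible of it) and "point" ([column, row] in pixels, amid what is visible of it).
The state is a dict: "clock": time; "joint_pos": joint angles; "dq": joint speeds; "tau": joint torques, N m; "eef_pos": TCP position; "ee_rot": TCP orientation; "contact_force": force on the tool from outside, world axes, zero at the start; "wrist_torque": the same for the moment, N m; "width": finger opening in mm.
Only numpy, scipy, OpenCV 4.12 (cv2) and the standard library are available. Lean on these libraries where they do the work, as an engineer would, in place of code of your own. Each camera call takes 0.05 s, during which the arm holds its last target. There are 200 camera calls.

## Working session

There is one attempt and no reset: what is moved stays moved. The work goes in short steps, Python scripts to look and compute and a tool call to move; the robot and the scene stay as the last step left them, time stands still between calls to the robot, and variables do not carry over. Pictures are saved under pics/ and viewed, about 8 in all and at most 12, crops included, and the job is handed in when it is done.

Besides the shell and the picture viewer there is one more tool, called after ">>>" as a command line: name --argument value ..., lists and objects as JSON in quotes. carry_out: Moves the arm, as the interface text tells. Its arguments: {"type":"object","properties":{"plan":{"type":"array","items":{"type":"array","items":{"type":"array","items":{"type":"number"}}}}},"required":["plan"]}

```bash
mkdir -p pics
cat > h.py <<'E'
from bench import *
import numpy as np, cv2
from scipy.spatial.transform import Rotation as R
def rot(a):
    a=np.array(a,float)
    return a if a.shape==(3,3) else R.from_quat([a[1],a[2],a[3],a[0]]).as_matrix()
def ray(c,p):
    K=np.array(c["intrinsics"]);d=rot(c["attitude"])@np.linalg.inv(K)@[p[0],p[1],1.]
    return np.array(c["eye"],float),d
def at_z(c,p,z):
    e,d=ray(c,p);return e+d*(z-e[2])/d[2]
def proj(c,X):
    q=np.array(c["intrinsics"])@(rot(c["attitude"]).T@(np.array(X,float)-c["eye"]));return q[:2]/q[2]
E
python3 - <<'E'
from h import *
for n in ("top","side"):
    c=read_camera(n);cv2.imwrite(f"pics/{n}0.png",c["image"][:,:,::-1])
    print(n,c["eye"],c["attitude"],np.array(c["intrinsics"]).tolist())
    for t,z in (("grinder",100),("crank",172),("knob",199),("lever_end",155),("clamp_lever",155),("coffee_tin",113),("tamper",82)):
        for m in masks_of(n,t)[:2]:
            print(t,round(m["score"],2),m["point"],m["pixels"].sum(),at_z(c,m["point"],z).round(0))
print(state())
E
```

```text
top [406.82420295 359.51567707 977.68875822] [-0.04792653  0.70686314 -0.7029826   0.06215321] [[516.2718593013227, 0.0, 319.77777141653377], [0.0, 516.2718593013227, 232.1512040843239], [0.0, 0.0, 1.0]]
grinder 0.9 [323.6, 288.2] 2275 [449. 335. 100.]
crank 0.59 [317.5, 259.9] 2382 [489. 347. 172.]
crank 0.55 [253.3, 190.1] 743 [601. 450. 172.]
lever_end 0.81 [370.9, 286.6] 428 [449. 262. 155.]
clamp_lever 0.78 [371.0, 289.8] 339 [444. 261. 155.]
coffee_tin 0.92 [311.0, 167.1] 2048 [657. 358. 113.]
side [329.55251698 989.99343601 633.88277405] [ 0.07084856 -0.15034281  0.87662597 -0.45155777] [[533.9250532108096, 0.0, 325.4557879602983], [0.0, 533.9250532108096, 236.01944224424955], [0.0, 0.0, 1.0]]
grinder 0.88 [360.8, 299.9] 6317 [466. 418. 100.]
crank 0.71 [363.2, 236.6] 1975 [483. 361. 172.]
knob 0.78 [391.9, 228.9] 442 [440. 365. 199.]
lever_end 0.56 [407.3, 212.5] 154 [439. 247. 155.]
clamp_lever 0.49 [407.3, 213.7] 150 [438. 251. 155.]
coffee_tin 0.82 [258.4, 266.0] 3277 [634. 412. 113.]
tamper 0.68 [240.5, 334.7] 1336 [610. 526.  82.]
tamper 0.22 [361.5, 301.9] 6091 [468. 403.  82.]
{'clock': 0.8, 'joint_pos': array([ 1.12997372e+00,  2.12907721e-01, -3.44038828e-02,  1.32348006e+00,
        1.07693011e-05,  1.57079431e+00]), 'dq': array([ 4.75294910e-05, -1.43008078e-03, -9.70537866e-04, -2.39471687e-04,
        9.59157660e-04,  5.68127341e-04]), 'tau': array([ 3.04598907e-03, -6.85902643e+01,  4.87316036e+01,  1.13962200e-03,
        2.40454674e-04,  3.09119719e-05]), 'eef_pos': array([213.33565217, 452.19501804, 248.30043506]), 'ee_rot': array([-5.79721766e-06,  8.44595097e-01,  5.35405567e-01, -9.12101566e-07]), 'contact_force': array([-0.08162893,  0.06887482,  0.31785247]), 'wrist_torque': array([-0.03136856,  0.01556571, -0.06561658]), 'width': 85.06304313456145}
```

Run:
```python
import cv2,numpy as np
a=cv2.imread("pics/top0.png")[140:380,200:460];b=cv2.imread("pics/side0.png")[140:380,200:460]
cv2.imwrite("pics/v1.png",cv2.resize(np.hstack([a,b]),None,fx=1.53,fy=1.53,interpolation=cv2.INTER_CUBIC))
cv2.imwrite("pics/v2.png",cv2.resize(cv2.imread("pics/top0.png")[200:350,250:450],None,fx=4,fy=4,interpolation=cv2.INTER_CUBIC))
```

```text
(no output)
```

View pics/v1.png

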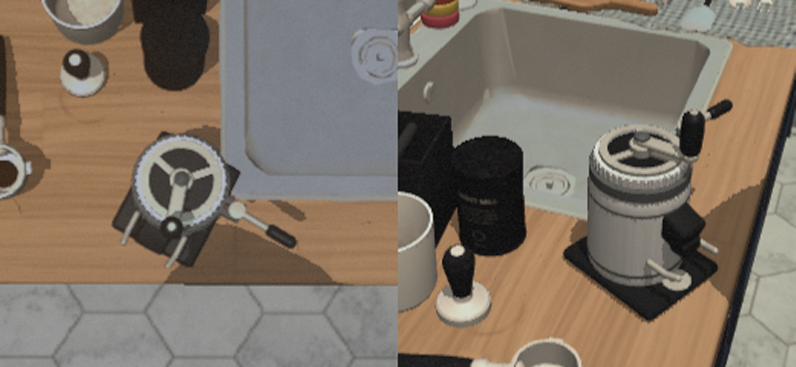

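View pics/v2.png

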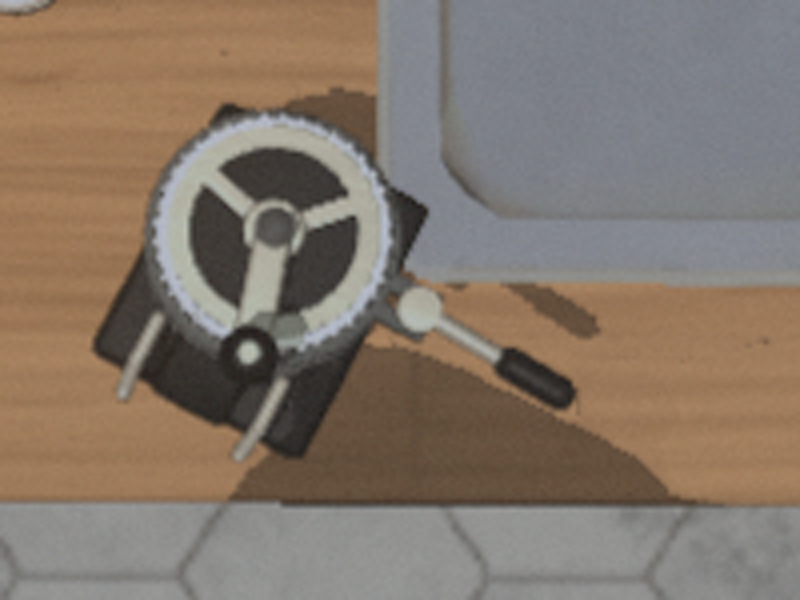

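View 1 and 2 show the hub at top pixel (318.5,257), the knob at (312.3,288), the lever pivot at (355,277) and the lever end at about (392,297). In the side image the hub is at about (359.5,229.5) and the knob at (392,227).

Run:
```python
from h import *
t=read_camera("top");s=read_camera("side")
for n,p,z in (("hub",(318.5,257),174),("collar",(317.8,257.8),155),("knobtop",(312.25,288),219),("pivot",(355,277),158),("tip",(392,297.5),155),("gripmid",(384,294),155)):
    print(n,at_z(t,p,z).round(1))
m=masks_of("side","knob")[0];ys,xs=np.nonzero(m["pixels"]);print(xs.min(),xs.max(),ys.min(),ys.max(),m["point"])
k=at_z(t,(312.25,288),219)
for z in (173,199,219): print(proj(s,[k[0],k[1],z]).round(1))
h=at_z(t,(318.5,257),174); print("hub in side",proj(s,h));
```

```text
hub [493.8 345.4 174. ]
collar [494.6 346.2 155. ]
knobtop [443.3 355.1 219. ]
pivot [464. 287. 158.]
tip [432.  228.2 155. ]
gripmid [437.5 240.8 155. ]
384 400 214 242 [394.2, 229.2]
[390.  239.2]
[391.5 224.7]
[392.7 213.1]
hub in side [358.97941147 228.41798507]
```

>>> carry_out --plan '[[[-1,0.05,-0.02,0.012,0],[-1,0.105,-0.044,0.012,0],[-1,0.16,-0.067,0.012,0],[-1,0.21,-0.088,0.012,0],[-1,0.23,-0.097,0.005,0]]]'

```text
clock: 1.58
eef_pos: [445.8, 353.9, 253.2]
ee_rot: [0.0, 0.845, 0.534, 0.0]
contact_force: [0.2, 0.5, -0.2]
width: 85.2
```

>>> carry_out --plan '[[[-1,0,0,-0.025,0],[-1,0,0,-0.048,0],[-1,0,0,-0.053,0],[-0.2,0,0,-0.053,0],[-0.2,0,0,-0.053,0]]]'

```text
clock: 2.2
eef_pos: [443.5, 355.6, 201.3]
ee_rot: [-0.0, 0.845, 0.536, 0.001]
contact_force: [-0.2, 0.1, 0.0]
width: 52.2
```

Run:
```python
from h import *
a=read_camera("top")["image"][200:350,250:450,::-1];b=read_camera("side")["image"][160:310,290:490,::-1]
cv2.imwrite("pics/v3.png",cv2.resize(np.hstack([a,b]),None,fx=2,fy=2,interpolation=cv2.INTER_CUBIC));print(state()["eef_pos"])
```

```text
[443.52084765 355.5247881  201.08051251]
```

View pics/v3.png

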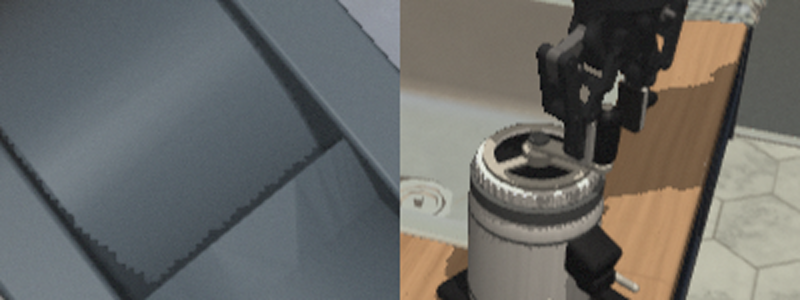

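The side view shows the knob standing between the half-closed fingers at about (605,130), clear of the arm. I'm closing the fingers now.

>>> carry_out --plan '[[[1,0,0,0,0],[1,0,0,0,0],[1,0,0,0,0],[1,0,0,0,0]]]'

```text
clock: 2.8
eef_pos: [443.5, 355.3, 200.8]
ee_rot: [-0.0, 0.845, 0.535, 0.0]
contact_force: [-0.8, -0.1, 5.3]
width: 21.0
```

```bash
cat >> h.py <<'E'
def rows(cur,C,angs,r=52.,n=5):
    """from commanded xy cur, visit angles (deg) with radius r; groups of n rows, relative to each call start, in m (0.1 mm)"""
    cur=np.array(cur,float);P=[np.array(C)+r*np.array([np.cos(np.radians(a)),np.sin(np.radians(a))]) for a in angs]
    for i in range(0,len(P),n):
        out=[[1]+(np.round(p-cur,1)/1000).round(4).tolist()+[0,0] for p in P[i:i+n]]
        print(angs[i],'->',angs[min(i+n,len(P))-1],out); cur=cur+1000*np.array(out[-1][1:3])
    print("end",cur)
E
python3 - <<'E'
from h import *
rows((443.3,355.2),(494,346),[160,150,140,130,130,115,100,90,80,80],n=5)
E
```

```text
160 -> 130 [[1, 0.0018, 0.0086, 0, 0], [1, 0.0057, 0.0168, 0, 0], [1, 0.0109, 0.0242, 0, 0], [1, 0.0173, 0.0306, 0, 0], [1, 0.0173, 0.0306, 0, 0]]
115 -> 80 [[1, 0.0114, 0.0073, 0, 0], [1, 0.0244, 0.0114, 0, 0], [1, 0.0334, 0.0122, 0, 0], [1, 0.0424, 0.0114, 0, 0], [1, 0.0424, 0.0114, 0, 0]]
end [503.  397.2]
```

>>> carry_out --plan '[[[1,0.0018,0.0086,0,0],[1,0.0057,0.0168,0,0],[1,0.0109,0.0242,0,0],[1,0.0173,0.0306,0,0],[1,0.0173,0.0306,0,0]]]'

```text
clock: 3.42
eef_pos: [461.9, 386.5, 200.7]
ee_rot: [0.0, 0.845, 0.535, 0.001]
contact_force: [5.3, -2.9, 5.8]
width: 20.7
```

>>> carry_out --plan '[[[1,0,0,0,0],[1,0,0,0,0]]]'

```text
clock: 3.68
eef_pos: [461.6, 386.3, 200.7]
ee_rot: [0.0, 0.845, 0.535, 0.001]
contact_force: [5.9, -2.8, 6.2]
width: 20.3
```

>>> carry_out --plan '[[[1,0.0114,0.0073,0,0],[1,0.0244,0.0114,0,0],[1,0.0334,0.0122,0,0],[1,0.0424,0.0114,0,0],[1,0.0424,0.0114,0,0]]]'

```text
clock: 4.3
eef_pos: [504.0, 397.2, 200.7]
ee_rot: [0.0, 0.845, 0.535, 0.0]
contact_force: [2.0, -5.4, 8.5]
width: 20.4
```

>>> carry_out --plan '[[[1,0,0,0,0],[1,0,0,0,0]]]'

```text
clock: 4.55
eef_pos: [503.6, 397.3, 200.7]
ee_rot: [0.0, 0.845, 0.535, 0.0]
contact_force: [1.6, -4.2, 8.3]
width: 20.4
```

Run:
```python
from h import *
rows((503,397.2),(494.5,345.3),[77,74,71,68,65]+list(range(63,-240,-2)),n=5)
```

```text
77 -> 65 [[1, 0.0032, -0.0012, 0, 0], [1, 0.0058, -0.0019, 0, 0], [1, 0.0084, -0.0027, 0, 0], [1, 0.011, -0.0037, 0, 0], [1, 0.0135, -0.0048, 0, 0]]
63 -> 55 [[1, 0.0016, -0.0008, 0, 0], [1, 0.0032, -0.0016, 0, 0], [1, 0.0048, -0.0025, 0, 0], [1, 0.0063, -0.0035, 0, 0], [1, 0.0078, -0.0045, 0, 0]]
53 -> 45 [[1, 0.0015, -0.0011, 0, 0], [1, 0.0029, -0.0022, 0, 0], [1, 0.0043, -0.0034, 0, 0], [1, 0.0057, -0.0046, 0, 0], [1, 0.007, -0.0058, 0, 0]]
43 -> 35 [[1, 0.0012, -0.0013, 0, 0], [1, 0.0024, -0.0027, 0, 0], [1, 0.0036, -0.0041, 0, 0], [1, 0.0047, -0.0055, 0, 0], [1, 0.0058, -0.007, 0, 0]]
33 -> 25 [[1, 0.001, -0.0015, 0, 0], [1, 0.002, -0.003, 0, 0], [1, 0.0029, -0.0046, 0, 0], [1, 0.0037, -0.0062, 0, 0], [1, 0.0045, -0.0078, 0, 0]]
23 -> 15 [[1, 0.0008, -0.0017, 0, 0], [1, 0.0014, -0.0034, 0, 0], [1, 0.0021, -0.0051, 0, 0], [1, 0.0026, -0.0068, 0, 0], [1, 0.0031, -0.0085, 0, 0]]
13 -> 5 [[1, 0.0005, -0.0018, 0, 0], [1, 0.0008, -0.0036, 0, 0], [1, 0.0012, -0.0054, 0, 0], [1, 0.0014, -0.0072, 0, 0], [1, 0.0016, -0.009, 0, 0]]
3 -> -5 [[1, 0.0001, -0.0018, 0, 0], [1, 0.0002, -0.0036, 
[... 2983 characters left out ...]
1, 0.0016, 0.009, 0, 0]]
-197 -> -205 [[1, 0.0005, 0.0017, 0, 0], [1, 0.001, 0.0034, 0, 0], [1, 0.0017, 0.0051, 0, 0], [1, 0.0023, 0.0068, 0, 0], [1, 0.0031, 0.0085, 0, 0]]
-207 -> -215 [[1, 0.0008, 0.0016, 0, 0], [1, 0.0016, 0.0032, 0, 0], [1, 0.0025, 0.0048, 0, 0], [1, 0.0035, 0.0063, 0, 0], [1, 0.0045, 0.0078, 0, 0]]
-217 -> -225 [[1, 0.0011, 0.0015, 0, 0], [1, 0.0022, 0.0029, 0, 0], [1, 0.0034, 0.0043, 0, 0], [1, 0.0046, 0.0057, 0, 0], [1, 0.0058, 0.007, 0, 0]]
-227 -> -235 [[1, 0.0013, 0.0012, 0, 0], [1, 0.0027, 0.0024, 0, 0], [1, 0.0041, 0.0036, 0, 0], [1, 0.0055, 0.0047, 0, 0], [1, 0.007, 0.0058, 0, 0]]
-237 -> -239 [[1, 0.0015, 0.001, 0, 0], [1, 0.003, 0.002, 0, 0]]
end [467.7 389.9]
```

>>> carry_out --plan '[[[1,0.0032,-0.0012,0,0],[1,0.0058,-0.0019,0,0],[1,0.0084,-0.0027,0,0],[1,0.011,-0.0037,0,0],[1,0.0135,-0.0048,0,0]]]'

```text
clock: 5.18
eef_pos: [516.6, 393.1, 200.7]
ee_rot: [-0.0, 0.844, 0.536, 0.0]
contact_force: [-3.9, -0.3, 9.8]
width: 20.6
```

>>> carry_out --plan '[[[1,0.0016,-0.0008,0,0],[1,0.0032,-0.0016,0,0],[1,0.0048,-0.0025,0,0],[1,0.0063,-0.0035,0,0],[1,0.0078,-0.0045,0,0]]]'

```text
clock: 5.8
eef_pos: [524.3, 388.7, 200.7]
ee_rot: [-0.0, 0.844, 0.536, 0.0]
contact_force: [-2.8, -0.3, 9.2]
width: 20.9
```

>>> carry_out --plan '[[[1,0.0015,-0.0011,0,0],[1,0.0029,-0.0022,0,0],[1,0.0043,-0.0034,0,0],[1,0.0057,-0.0046,0,0],[1,0.007,-0.0058,0,0]]]'

```text
clock: 6.42
eef_pos: [531.3, 382.9, 200.7]
ee_rot: [-0.0, 0.844, 0.536, 0.0]
contact_force: [-3.4, -0.6, 8.5]
width: 20.7
```

>>> carry_out --plan '[[[1,0.0012,-0.0013,0,0],[1,0.0024,-0.0027,0,0],[1,0.0036,-0.0041,0,0],[1,0.0047,-0.0055,0,0],[1,0.0058,-0.007,0,0]]]'

```text
clock: 7.05
eef_pos: [537.2, 376.0, 200.7]
ee_rot: [-0.0, 0.844, 0.536, 0.0]
contact_force: [-3.0, 0.5, 7.9]
width: 20.9
```

>>> carry_out --plan '[[[1,0.001,-0.0015,0,0],[1,0.002,-0.003,0,0],[1,0.0029,-0.0046,0,0],[1,0.0037,-0.0062,0,0],[1,0.0045,-0.0078,0,0]]]'

```text
clock: 7.68
eef_pos: [541.7, 368.2, 200.7]
ee_rot: [-0.0, 0.844, 0.536, 0.0]
contact_force: [-2.1, 1.3, 8.2]
width: 20.3
```

>>> carry_out --plan '[[[1,0.0008,-0.0017,0,0],[1,0.0014,-0.0034,0,0],[1,0.0021,-0.0051,0,0],[1,0.0026,-0.0068,0,0],[1,0.0031,-0.0085,0,0]]]'

```text
clock: 8.3
eef_pos: [544.8, 359.8, 200.7]
ee_rot: [-0.0, 0.844, 0.536, 0.001]
contact_force: [-2.1, 0.3, 8.6]
width: 20.4
```

>>> carry_out --plan '[[[1,0.0005,-0.0018,0,0],[1,0.0008,-0.0036,0,0],[1,0.0012,-0.0054,0,0],[1,0.0014,-0.0072,0,0],[1,0.0016,-0.009,0,0]]]'

```text
clock: 8.93
eef_pos: [546.5, 350.9, 200.7]
ee_rot: [-0.0, 0.844, 0.536, 0.001]
contact_force: [-1.8, 1.9, 7.9]
width: 20.8
```

>>> carry_out --plan '[[[1,0.0001,-0.0018,0,0],[1,0.0002,-0.0036,0,0],[1,0.0002,-0.0054,0,0],[1,0.0001,-0.0072,0,0],[1,0.0,-0.009,0,0]]]'

```text
clock: 9.55
eef_pos: [546.6, 341.9, 200.7]
ee_rot: [-0.0, 0.844, 0.536, 0.001]
contact_force: [-2.0, 3.2, 7.8]
width: 20.8
```

>>> carry_out --plan '[[[1,-0.0002,-0.0018,0,0],[1,-0.0004,-0.0036,0,0]]]'

```text
clock: 9.8
eef_pos: [546.1, 338.3, 200.7]
ee_rot: [-0.0, 0.844, 0.536, 0.001]
contact_force: [-1.3, 2.1, 7.4]
width: 20.2
```

Force is back to about 2 N, so the burrs aren't touching yet. I'm continuing.

>>> carry_out --plan '[[[1,-0.0004,-0.0018,0,0],[1,-0.0007,-0.0036,0,0],[1,-0.0012,-0.0054,0,0],[1,-0.0017,-0.0071,0,0],[1,-0.0022,-0.0088,0,0]]]'

```text
clock: 10.42
eef_pos: [544.0, 329.5, 200.7]
ee_rot: [-0.0, 0.844, 0.536, 0.001]
contact_force: [-0.7, 2.3, 6.5]
width: 20.5
```

>>> carry_out --plan '[[[1,-0.0006,-0.0017,0,0],[1,-0.0013,-0.0034,0,0],[1,-0.0021,-0.0051,0,0],[1,-0.0029,-0.0067,0,0],[1,-0.0037,-0.0083,0,0]]]'

```text
clock: 11.05
eef_pos: [540.4, 321.2, 200.7]
ee_rot: [-0.0, 0.844, 0.536, 0.001]
contact_force: [-0.2, 2.7, 6.0]
width: 20.4
```

Run:
```python
from h import *
rows((540,320.1),(494.5,345.3),list(range(-31,-250,-2)),n=5)
for a in range(-39,-250,-10): print(a,np.round([np.sin(np.radians(a)),-np.cos(np.radians(a))],2),end=' ')
```

```text
-31 -> -39 [[1, -0.0009, -0.0016, 0, 0], [1, -0.0019, -0.0031, 0, 0], [1, -0.0029, -0.0046, 0, 0], [1, -0.004, -0.0061, 0, 0], [1, -0.0051, -0.0075, 0, 0]]
-41 -> -49 [[1, -0.0012, -0.0014, 0, 0], [1, -0.0024, -0.0028, 0, 0], [1, -0.0036, -0.0041, 0, 0], [1, -0.0049, -0.0053, 0, 0], [1, -0.0063, -0.0065, 0, 0]]
-51 -> -59 [[1, -0.0014, -0.0012, 0, 0], [1, -0.0028, -0.0023, 0, 0], [1, -0.0043, -0.0034, 0, 0], [1, -0.0058, -0.0044, 0, 0], [1, -0.0073, -0.0054, 0, 0]]
-61 -> -69 [[1, -0.0016, -0.0009, 0, 0], [1, -0.0032, -0.0017, 0, 0], [1, -0.0048, -0.0025, 0, 0], [1, -0.0065, -0.0033, 0, 0], [1, -0.0082, -0.0039, 0, 0]]
-71 -> -79 [[1, -0.0017, -0.0007, 0, 0], [1, -0.0034, -0.0012, 0, 0], [1, -0.0051, -0.0017, 0, 0], [1, -0.0069, -0.0022, 0, 0], [1, -0.0087, -0.0025, 0, 0]]
-81 -> -89 [[1, -0.0018, -0.0004, 0, 0], [1, -0.0036, -0.0006, 0, 0], [1, -0.0054, -0.0008, 0, 0], [1, -0.0072, -0.0009, 0, 0], [1, -0.009, -0.001, 0, 0]]
-91 -> -99 [[1, -0.0018, 0.0, 0, 0], [1, -0.0036, 0.0001, 0, 0], [1, -0.0054, 0.0002, 0, 0], [1, -0.0072, 0.0004, 0, 0], [1, -0.009, 0.0006, 0, 0]]
-101 -> -109 
[... 1968 characters left out ...]
 [[1, 0.0014, 0.0012, 0, 0], [1, 0.0028, 0.0023, 0, 0], [1, 0.0043, 0.0034, 0, 0], [1, 0.0058, 0.0044, 0, 0], [1, 0.0073, 0.0054, 0, 0]]
-241 -> -249 [[1, 0.0016, 0.0009, 0, 0], [1, 0.0032, 0.0017, 0, 0], [1, 0.0048, 0.0025, 0, 0], [1, 0.0065, 0.0033, 0, 0], [1, 0.0082, 0.0039, 0, 0]]
end [475.9 393.8]
-39 [-0.63 -0.78] -49 [-0.75 -0.66] -59 [-0.86 -0.52] -69 [-0.93 -0.36] -79 [-0.98 -0.19] -89 [-1.   -0.02] -99 [-0.99  0.16] -109 [-0.95  0.33] -119 [-0.87  0.48] -129 [-0.78  0.63] -139 [-0.66  0.75] -149 [-0.52  0.86] -159 [-0.36  0.93] -169 [-0.19  0.98] -179 [-0.02  1.  ] -189 [0.16 0.99] -199 [0.33 0.95] -209 [0.48 0.87] -219 [0.63 0.78] -229 [0.75 0.66] -239 [0.86 0.52] -249 [0.93 0.36]
```

>>> carry_out --plan '[[[1,-0.0009,-0.0016,0,0],[1,-0.0019,-0.0031,0,0],[1,-0.0029,-0.0046,0,0],[1,-0.004,-0.0061,0,0],[1,-0.0051,-0.0075,0,0]]]'

```text
clock: 11.68
eef_pos: [535.4, 313.6, 200.8]
ee_rot: [-0.0, 0.844, 0.536, 0.001]
contact_force: [0.6, 2.4, 6.3]
width: 20.8
```

Ft is about -2.25 N, which is just drag.

>>> carry_out --plan '[[[1,-0.0012,-0.0014,0,0],[1,-0.0024,-0.0028,0,0],[1,-0.0036,-0.0041,0,0],[1,-0.0049,-0.0053,0,0],[1,-0.0063,-0.0065,0,0]]]'

```text
clock: 12.3
eef_pos: [529.2, 307.0, 200.8]
ee_rot: [-0.0, 0.845, 0.536, 0.001]
contact_force: [1.0, 1.3, 5.2]
width: 20.6
```

>>> carry_out --plan '[[[1,-0.0014,-0.0012,0,0],[1,-0.0028,-0.0023,0,0],[1,-0.0043,-0.0034,0,0],[1,-0.0058,-0.0044,0,0],[1,-0.0073,-0.0054,0,0]]]'

```text
clock: 12.92
eef_pos: [521.9, 301.6, 200.8]
ee_rot: [-0.0, 0.845, 0.536, 0.001]
contact_force: [1.6, 1.2, 5.9]
width: 20.5
```

Ft is about -2.0 N.

>>> carry_out --plan '[[[1,-0.0016,-0.0009,0,0],[1,-0.0032,-0.0017,0,0],[1,-0.0048,-0.0025,0,0],[1,-0.0065,-0.0033,0,0],[1,-0.0082,-0.0039,0,0]]]'

```text
clock: 13.55
eef_pos: [513.8, 297.6, 200.7]
ee_rot: [-0.0, 0.845, 0.535, 0.001]
contact_force: [2.0, 1.0, 5.2]
width: 20.2
```

>>> carry_out --plan '[[[1,-0.0017,-0.0007,0,0],[1,-0.0034,-0.0012,0,0],[1,-0.0051,-0.0017,0,0],[1,-0.0069,-0.0022,0,0],[1,-0.0087,-0.0025,0,0]]]'

```text
clock: 14.18
eef_pos: [505.1, 295.0, 200.7]
ee_rot: [0.0, 0.845, 0.535, 0.001]
contact_force: [2.4, -0.7, 5.2]
width: 20.3
```

Ft is about -2.2 N.

>>> carry_out --plan '[[[1,-0.0018,-0.0004,0,0],[1,-0.0036,-0.0006,0,0],[1,-0.0054,-0.0008,0,0],[1,-0.0072,-0.0009,0,0],[1,-0.009,-0.001,0,0]]]'

```text
clock: 14.8
eef_pos: [496.1, 294.0, 200.7]
ee_rot: [0.0, 0.845, 0.535, 0.001]
contact_force: [1.6, -0.5, 6.2]
width: 20.7
```

>>> carry_out --plan '[[[1,-0.0018,0,0,0],[1,-0.0036,0.0001,0,0],[1,-0.0054,0.0002,0,0],[1,-0.0072,0.0004,0,0],[1,-0.009,0.0006,0,0]]]'

```text
clock: 15.42
eef_pos: [487.1, 294.5, 200.7]
ee_rot: [0.0, 0.845, 0.535, 0.001]
contact_force: [1.7, -0.6, 6.3]
width: 20.7
```

>>> carry_out --plan '[[[1,-0.0018,0.0004,0,0],[1,-0.0036,0.0007,0,0],[1,-0.0054,0.0012,0,0],[1,-0.0071,0.0017,0,0],[1,-0.0088,0.0022,0,0]]]'

```text
clock: 16.05
eef_pos: [478.2, 296.6, 200.7]
ee_rot: [0.0, 0.845, 0.535, 0.001]
contact_force: [2.3, -1.8, 6.3]
width: 20.4
```

>>> carry_out --plan '[[[1,-0.0017,0.0007,0,0],[1,-0.0034,0.0013,0,0],[1,-0.0051,0.0021,0,0]]]'

```text
clock: 16.42
eef_pos: [473.1, 298.6, 200.7]
ee_rot: [0.0, 0.845, 0.535, 0.001]
contact_force: [1.6, -3.2, 8.0]
width: 20.7
```

>>> carry_out --plan '[[[1,-0.0016,0.0008,0,0],[1,-0.0032,0.0016,0,0],[1,-0.0048,0.0026,0,0]]]'

```text
clock: 16.8
eef_pos: [468.2, 301.2, 200.7]
ee_rot: [0.0, 0.845, 0.535, 0.0]
contact_force: [0.4, -3.1, 8.2]
width: 20.5
```

>>> carry_out --plan '[[[1,-0.0015,0.001,0,0],[1,-0.0031,0.002,0,0],[1,-0.0045,0.003,0,0],[1,-0.0059,0.0042,0,0],[1,-0.0073,0.0053,0,0]]]'

```text
clock: 17.42
eef_pos: [460.8, 306.5, 200.7]
ee_rot: [0.0, 0.845, 0.535, 0.0]
contact_force: [-0.3, -3.3, 8.4]
width: 20.4
```

>>> carry_out --plan '[[[1,-0.0014,0.0012,0,0],[1,-0.0027,0.0025,0,0],[1,-0.0039,0.0038,0,0],[1,-0.0051,0.0051,0,0],[1,-0.0063,0.0065,0,0]]]'

```text
clock: 18.05
eef_pos: [454.5, 313.0, 200.7]
ee_rot: [0.0, 0.845, 0.535, 0.0]
contact_force: [0.2, -3.4, 9.1]
width: 21.0
```

>>> carry_out --plan '[[[1,-0.0011,0.0014,0,0],[1,-0.0022,0.0029,0,0],[1,-0.0032,0.0044,0,0]]]'

```text
clock: 18.42
eef_pos: [451.2, 317.4, 200.7]
ee_rot: [0.0, 0.845, 0.535, 0.0]
contact_force: [-0.7, -3.0, 8.6]
width: 20.7
```

>>> carry_out --plan '[[[1,-0.001,0.0015,0,0],[1,-0.0019,0.0031,0,0],[1,-0.0027,0.0047,0,0],[1,-0.0035,0.0063,0,0],[1,-0.0043,0.008,0,0]]]'

```text
clock: 19.05
eef_pos: [446.9, 325.4, 200.7]
ee_rot: [0.0, 0.845, 0.535, 0.0]
contact_force: [-1.7, -2.7, 8.4]
width: 20.5
```

>>> carry_out --plan '[[[1,-0.0007,0.0017,0,0],[1,-0.0013,0.0034,0,0],[1,-0.0019,0.0051,0,0],[1,-0.0024,0.0069,0,0],[1,-0.0028,0.0086,0,0]]]'

```text
clock: 19.68
eef_pos: [444.0, 334.1, 200.7]
ee_rot: [0.0, 0.845, 0.535, 0.0]
contact_force: [-1.8, -2.2, 8.6]
width: 20.6
```

>>> carry_out --plan '[[[1,-0.0004,0.0018,0,0],[1,-0.0007,0.0036,0,0],[1,-0.0009,0.0054,0,0],[1,-0.0011,0.0072,0,0],[1,-0.0013,0.009,0,0]]]'

```text
clock: 20.3
eef_pos: [442.7, 343.1, 200.7]
ee_rot: [-0.0, 0.845, 0.535, 0.0]
contact_force: [-1.1, -2.6, 9.3]
width: 20.7
```

>>> carry_out --plan '[[[1,-0.0001,0.0018,0,0],[1,-0.0001,0.0036,0,0],[1,0,0.0054,0,0],[1,0.0001,0.0073,0,0]]]'

```text
clock: 20.8
eef_pos: [442.8, 350.5, 200.7]
ee_rot: [-0.0, 0.845, 0.535, 0.0]
contact_force: [-1.0, -2.7, 8.5]
width: 20.3
```

>>> carry_out --plan '[[[1,0.0002,0.0018,0,0],[1,0.0004,0.0036,0,0],[1,0.0008,0.0054,0,0]]]'

```text
clock: 21.18
eef_pos: [443.6, 355.9, 200.7]
ee_rot: [-0.0, 0.845, 0.535, 0.0]
contact_force: [-2.1, -1.8, 9.2]
width: 20.4
```

>>> carry_out --plan '[[[1,0.0004,0.0018,0,0],[1,0.0008,0.0035,0,0],[1,0.0013,0.0053,0,0],[1,0.0019,0.007,0,0],[1,0.0025,0.0087,0,0]]]'

```text
clock: 21.8
eef_pos: [446.1, 364.6, 200.7]
ee_rot: [-0.0, 0.845, 0.535, 0.0]
contact_force: [-2.1, -1.8, 8.5]
width: 20.8
```

>>> carry_out --plan '[[[1,0.0007,0.0017,0,0],[1,0.0014,0.0033,0,0],[1,0.0022,0.005,0,0],[1,0.0031,0.0066,0,0],[1,0.004,0.0081,0,0]]]'

```text
clock: 22.42
eef_pos: [447.3, 367.3, 200.3]
ee_rot: [0.003, 0.845, 0.535, -0.005]
contact_force: [-30.1, -49.0, 39.2]
width: 20.9
```

>>> carry_out --plan '[[[1,-0.004,-0.0081,0,0],[1,-0.004,-0.0081,0,0]]]'

```text
clock: 22.68
eef_pos: [445.9, 364.1, 200.7]
ee_rot: [-0.0, 0.845, 0.535, 0.0]
contact_force: [-1.2, -1.4, 8.1]
width: 20.4
```

Run:
```python
from h import *
b=read_camera("side")["image"][100:340,260:500,::-1];a=read_camera("top")["image"][120:360,180:420,::-1]
cv2.imwrite("pics/v4.png",cv2.resize(np.hstack([a,b]),None,fx=1.65,fy=1.65,interpolation=cv2.INTER_CUBIC));s=state();print(s)
```

```text
{'clock': 22.775, 'joint_pos': array([6.84966842e-01, 3.81679910e-01, 7.47836630e-02, 1.26336726e+00,
       1.50840584e-04, 1.12568270e+00]), 'dq': array([ 0.00186289,  0.00213688,  0.00423971,  0.00135463, -0.00028337,
        0.00014791]), 'tau': array([ 7.44464051e-03, -7.91256237e+01,  4.62806618e+01, -1.18190110e+00,
        1.34805366e-01, -8.91864358e-03]), 'eef_pos': array([446.01472963, 364.41178275, 200.69928643]), 'ee_rot': array([-1.06751745e-04,  8.44567015e-01,  5.35449792e-01,  2.55473676e-04]), 'contact_force': array([-2.04957825, -2.12230763,  7.69974219]), 'wrist_torque': array([-0.48385967,  0.44134449, -0.04540081]), 'width': 20.640309388197313}
```

View pics/v4.png

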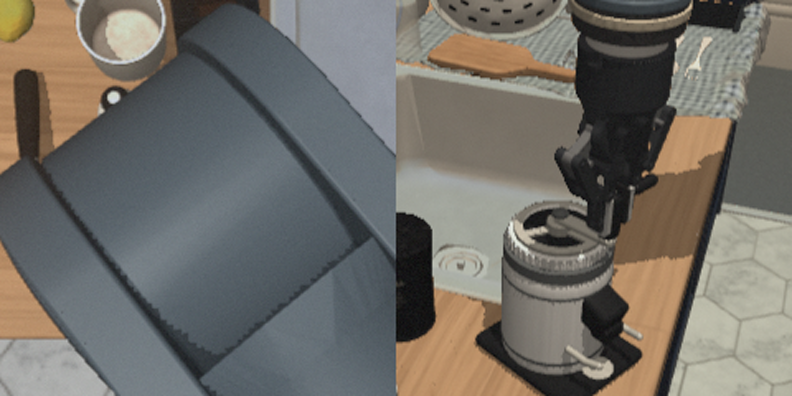

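The side view shows nothing in the way: the fingers are on the knob at about (612,215) and the crank arm points at it. I'll creep forward to find out what resisted.

>>> carry_out --plan '[[[1,0.0002,0.0005,0,0],[1,0.0002,0.0005,0,0]]]'

```text
clock: 23.02
eef_pos: [446.3, 365.1, 200.7]
ee_rot: [-0.0, 0.845, 0.536, 0.0]
contact_force: [-2.0, -1.4, 8.0]
width: 20.5
```

>>> carry_out --plan '[[[1,0.0002,0.0005,0,0],[1,0.0002,0.0005,0,0]]]'

```text
clock: 23.28
eef_pos: [446.5, 365.6, 200.7]
ee_rot: [-0.0, 0.845, 0.536, 0.0]
contact_force: [-2.1, -1.7, 8.5]
width: 20.3
```

>>> carry_out --plan '[[[1,0.0002,0.0005,0,0],[1,0.0002,0.0005,0,0]]]'

```text
clock: 23.52
eef_pos: [446.6, 366.0, 200.7]
ee_rot: [-0.0, 0.845, 0.535, 0.0]
contact_force: [-1.5, -3.0, 9.6]
width: 20.8
```

>>> carry_out --plan '[[[1,0.0002,0.0005,0,0],[1,0.0002,0.0005,0,0]]]'

```text
clock: 23.78
eef_pos: [446.6, 366.1, 200.7]
ee_rot: [0.0, 0.845, 0.535, -0.0]
contact_force: [-3.2, -6.9, 11.6]
width: 20.2
```

```bash
python3 -c "
from h import *
s=state();print(s['contact_force'],s['wrist_torque'],s['eef_pos'])"
```

```text
[-3.16310842 -6.90381481 11.62451591] [-1.27699559  0.70120153 -0.06511224] [446.64821513 366.08718795 200.67869076]
```

>>> carry_out --plan '[[[1,-0.0006,-0.0015,0,0],[1,-0.0006,-0.0015,0,0],[-0.2,-0.0006,-0.0015,0,0],[-0.2,-0.0006,-0.0015,0,0],[-0.2,-0.0006,-0.0015,0,0]]]'

```text
clock: 24.4
eef_pos: [446.1, 364.5, 200.1]
ee_rot: [-0.0, 0.845, 0.535, -0.0]
contact_force: [-1.1, 0.1, 0.5]
width: 51.2
```

>>> carry_out --plan '[[[-0.2,0,0,0.04,0],[-0.2,-0.05,0.01,0.08,0],[-0.2,-0.11,0.02,0.08,0],[-0.2,-0.15,0.02,0.08,0]]]'

```text
clock: 24.9
eef_pos: [294.2, 384.9, 280.8]
ee_rot: [-0.0, 0.844, 0.536, 0.0]
contact_force: [0.7, 0.4, 0.3]
width: 51.9
```

Run:
```python
from h import *
b=read_camera("side")["image"][190:290,310:450,::-1];a=read_camera("top")["image"][220:320,270:410,::-1]
cv2.imwrite("pics/v5.png",cv2.resize(np.vstack([a,b]),None,fx=3,fy=3,interpolation=cv2.INTER_CUBIC));s=state();print(s["contact_force"],s["eef_pos"])
```

```text
[ 1.28062215  0.2446352  -0.55525762] [293.14483284 384.58478086 280.96265493]
```

View pics/v5.png

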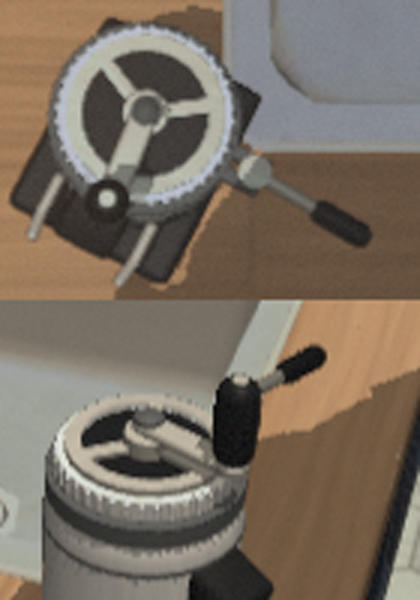

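The crank path is clear in both views: knob at (107,198) in the top view, nothing near it. I'll regrip and check whether the resistance relaxes when held (spring) or stays (stop).

>>> carry_out --plan '[[[-0.2,0.04,0,0,0],[-0.2,0.1,-0.01,0,0],[-0.2,0.15,-0.02,0,0],[-0.2,0.15,-0.02,-0.04,0],[-0.2,0.15,-0.02,-0.08,0]]]'

```text
clock: 25.62
eef_pos: [447.6, 364.1, 198.9]
ee_rot: [0.0, 0.845, 0.535, 0.0]
contact_force: [-0.0, -0.1, 0.0]
width: 51.2
```

>>> carry_out --plan '[[[-0.2,0,0,0,0],[1,0,0,0,0],[1,0,0,0,0],[1,0,0,0,0],[1,0,0,0,0]]]'

```text
clock: 26.25
eef_pos: [446.9, 365.1, 202.4]
ee_rot: [-0.0, 0.845, 0.535, 0.002]
contact_force: [-0.5, -0.9, 7.2]
width: 20.1
```

>>> carry_out --plan '[[[1,0.0003,0.0008,0,0],[1,0.0006,0.0015,0,0],[1,0.0006,0.0015,0,0]]]'

```text
clock: 26.62
eef_pos: [447.1, 365.9, 202.3]
ee_rot: [0.0, 0.845, 0.535, 0.001]
contact_force: [-2.3, -6.9, 9.6]
width: 20.6
```

>>> carry_out --plan '[[[1,0,0,0,0],[1,0,0,0,0],[1,0,0,0,0],[1,0,0,0,0]]]'

```text
clock: 27.12
eef_pos: [447.2, 365.9, 202.3]
ee_rot: [0.0, 0.845, 0.535, 0.001]
contact_force: [-3.4, -7.0, 9.1]
width: 20.4
```

```bash
python3 -c "
from h import *
s=state();print(s['contact_force'],s['wrist_torque'],s['eef_pos'],s['ee_rot'],s['joint_pos'])"
```

```text
[-3.35549685 -6.9980291   9.13655706] [-1.4471319   0.51158007  0.01267889] [447.15258531 365.87847687 202.33449818] [3.35696732e-04 8.44611903e-01 5.35378000e-01 1.00856535e-03] [ 6.86235388e-01  3.83729518e-01  8.19146771e-02  1.26706040e+00
 -9.10499368e-04  1.12711967e+00]
```

>>> carry_out --plan '[[[1,0,0,0,-0.06],[1,0,0,0,-0.12],[1,0,0,0,-0.12]]]'

```text
clock: 27.5
eef_pos: [447.1, 365.9, 202.3]
ee_rot: [0.0, 0.875, 0.483, 0.001]
contact_force: [-2.0, -6.7, 9.6]
width: 20.6
```

```bash
python3 -c "
from h import *
s=state();print(s['contact_force'],s['wrist_torque'],s['eef_pos'],s['ee_rot'])"
```

```text
[-2.02356219 -6.73839043  9.57151404] [-1.4951808   0.63167151  0.03328048] [447.13281025 365.85063858 202.31483185] [2.88903677e-04 8.75433735e-01 4.83337053e-01 9.92851902e-04]
```

The stop doesn't depend on wrist yaw, doesn't relax when held, and sits at the same crank angle as before. It comes 1.04 turns in, inside the expected 0.4 to 1.2. I take it as the burr contact, though it's stiffer than described. Next is the opening schedule: exactly three turns back to the same TCP point.

Run:
```python
from h import *
a0=156.7;C=np.array([494.5,345.3]);cur=np.array([447.2,365.7])
rows(cur,C,[a0+20*i for i in range(1,54)]+[a0+1070]+[a0+1075,a0+1079.5],r=51.5)
```

```text
176.7 -> 256.7 [[1, -0.0041, -0.0174, 0, 0], [1, -0.002, -0.0352, 0, 0], [1, 0.006, -0.0512, 0, 0], [1, 0.019, -0.0634, 0, 0], [1, 0.0355, -0.0705, 0, 0]]
276.7 -> 356.7 [[1, 0.0178, -0.001, 0, 0], [1, 0.0349, 0.0041, 0, 0], [1, 0.0493, 0.0148, 0, 0], [1, 0.0591, 0.0297, 0, 0], [1, 0.0632, 0.0471, 0, 0]]
376.7 -> 456.7 [[1, -0.0021, 0.0178, 0, 0], [1, -0.0101, 0.0338, 0, 0], [1, -0.0231, 0.046, 0, 0], [1, -0.0396, 0.0531, 0, 0], [1, -0.0574, 0.0541, 0, 0]]
476.7 -> 556.7 [[1, -0.0171, -0.0051, 0, 0], [1, -0.0315, -0.0158, 0, 0], [1, -0.0413, -0.0307, 0, 0], [1, -0.0454, -0.0481, 0, 0], [1, -0.0433, -0.0659, 0, 0]]
576.7 -> 656.7 [[1, 0.008, -0.016, 0, 0], [1, 0.021, -0.0282, 0, 0], [1, 0.0375, -0.0353, 0, 0], [1, 0.0553, -0.0363, 0, 0], [1, 0.0724, -0.0312, 0, 0]]
676.7 -> 756.7 [[1, 0.0144, 0.0107, 0, 0], [1, 0.0242, 0.0256, 0, 0], [1, 0.0283, 0.043, 0, 0], [1, 0.0262, 0.0608, 0, 0], [1, 0.0182, 0.0768, 0, 0]]
776.7 -> 856.7 [[1, -0.013, 0.0122, 0, 0], [1, -0.0295, 0.0193, 0, 0], [1, -0.0473, 0.0203, 0, 0], [1, -0.0644, 0.0152, 0, 0], [1, -0.0788, 0.0045, 0, 0]]
876.7 -> 956.7 [[1, -0.0098, -0.0149, 0, 0], [1, -0.0139, -0.0323, 0, 0], [1, -0.0118, -0.0501, 0, 0], [1, -0.0038, -0.0661, 0, 0], [1, 0.0092, -0.0783, 0, 0]]
976.7 -> 1056.7 [[1, 0.0165, -0.0071, 0, 0], [1, 0.0343, -0.0081, 0, 0], [1, 0.0514, -0.003, 0, 0], [1, 0.0658, 0.0077, 0, 0], [1, 0.0756, 0.0226, 0, 0]]
1076.7 -> 1156.7 [[1, 0.0041, 0.0174, 0, 0], [1, 0.002, 0.0352, 0, 0], [1, -0.006, 0.0512, 0, 0], [1, -0.019, 0.0634, 0, 0], [1, -0.0355, 0.0705, 0, 0]]
1176.7 -> 1231.7 [[1, -0.0178, 0.001, 0, 0], [1, -0.0349, -0.0041, 0, 0], [1, -0.0493, -0.0148, 0, 0], [1, -0.0548, -0.0218, 0, 0], [1, -0.0571, -0.0257, 0, 0]]
1236.2 -> 1236.2 [[1, -0.0018, -0.0036, 0, 0]]
end [447.4 366.1]
```

>>> carry_out --plan '[[[1,-0.0041,-0.0174,0,0],[1,-0.002,-0.0352,0,0],[1,0.006,-0.0512,0,0],[1,0.019,-0.0634,0,0],[1,0.0355,-0.0705,0,0]]]'

```text
clock: 28.12
eef_pos: [482.9, 295.0, 202.4]
ee_rot: [0.0, 0.875, 0.484, 0.001]
contact_force: [-1.3, 5.9, 7.2]
width: 20.9
```

>>> carry_out --plan '[[[1,0.0178,-0.001,0,0],[1,0.0349,0.0041,0,0],[1,0.0493,0.0148,0,0],[1,0.0591,0.0297,0,0],[1,0.0632,0.0471,0.0002,0]]]'

```text
clock: 28.75
eef_pos: [547.1, 342.7, 202.4]
ee_rot: [0.001, 0.875, 0.483, 0.002]
contact_force: [-4.2, -2.5, 6.6]
width: 20.5
```

>>> carry_out --plan '[[[1,-0.0021,0.0178,0,0],[1,-0.0101,0.0338,0,0],[1,-0.0231,0.046,0,0],[1,-0.0396,0.0531,0,0],[1,-0.0574,0.0541,0.0002,0]]]'

```text
clock: 29.38
eef_pos: [488.7, 397.5, 202.4]
ee_rot: [0.0, 0.875, 0.484, 0.002]
contact_force: [2.7, -7.3, 4.8]
width: 20.3
```

>>> carry_out --plan '[[[1,-0.0171,-0.0051,0,0],[1,-0.0315,-0.0158,0,0],[1,-0.0413,-0.0307,0,0],[1,-0.0454,-0.0481,0,0],[1,-0.0433,-0.0659,0.0001,0]]]'

```text
clock: 30.0
eef_pos: [445.1, 330.9, 202.4]
ee_rot: [-0.0, 0.875, 0.484, 0.001]
contact_force: [8.4, 5.1, 2.7]
width: 20.3
```

>>> carry_out --plan '[[[1,0.008,-0.016,0,0],[1,0.021,-0.0282,0,0],[1,0.0375,-0.0353,0,0],[1,0.0553,-0.0363,0,0],[1,0.0724,-0.0312,0.0001,0]]]'

```text
clock: 30.62
eef_pos: [518.5, 298.9, 202.3]
ee_rot: [0.0, 0.875, 0.483, 0.001]
contact_force: [-5.4, 7.0, 9.1]
width: 20.3
```

>>> carry_out --plan '[[[1,0.0144,0.0107,0,0],[1,0.0242,0.0256,0,0],[1,0.0283,0.043,0,0],[1,0.0262,0.0608,0,0],[1,0.0182,0.0768,0.0001,0]]]'

```text
clock: 31.25
eef_pos: [537.1, 376.6, 202.4]
ee_rot: [0.0, 0.875, 0.483, 0.002]
contact_force: [-2.0, -5.1, 8.3]
width: 20.5
```

>>> carry_out --plan '[[[1,-0.013,0.0122,0,0],[1,-0.0295,0.0193,0,0],[1,-0.0473,0.0203,0,0],[1,-0.0644,0.0152,0,0],[1,-0.0788,0.0045,0.0001,0]]]'

```text
clock: 31.88
eef_pos: [457.0, 381.4, 202.4]
ee_rot: [-0.0, 0.875, 0.484, 0.001]
contact_force: [5.9, -3.9, 5.9]
width: 20.4
```

>>> carry_out --plan '[[[1,-0.0098,-0.0149,0,0],[1,-0.0139,-0.0323,0,0],[1,-0.0118,-0.0501,0,0],[1,-0.0038,-0.0661,0,0],[1,0.0092,-0.0783,0.0001,0]]]'

```text
clock: 32.5
eef_pos: [466.6, 302.0, 202.4]
ee_rot: [-0.0, 0.875, 0.484, 0.001]
contact_force: [2.7, 9.5, 2.8]
width: 20.3
```

>>> carry_out --plan '[[[1,0.0165,-0.0071,0,0],[1,0.0343,-0.0081,0,0],[1,0.0514,-0.003,0,0],[1,0.0658,0.0077,0,0],[1,0.0756,0.0226,0.0001,0]]]'

```text
clock: 33.12
eef_pos: [543.0, 324.7, 202.2]
ee_rot: [0.0, 0.875, 0.483, 0.001]
contact_force: [-7.3, 1.5, 12.8]
width: 20.5
```

>>> carry_out --plan '[[[1,0.0041,0.0174,0,0],[1,0.002,0.0352,0,0],[1,-0.006,0.0512,0,0],[1,-0.019,0.0634,0,0],[1,-0.0355,0.0705,0.0001,0]]]'

```text
clock: 33.75
eef_pos: [507.3, 396.4, 202.4]
ee_rot: [0.0, 0.875, 0.484, 0.002]
contact_force: [2.4, -2.8, 8.4]
width: 20.4
```

>>> carry_out --plan '[[[1,-0.0178,0.001,0,0],[1,-0.0349,-0.0041,0,0],[1,-0.0493,-0.0148,0,0],[1,-0.0548,-0.0218,0,0],[1,-0.0571,-0.0257,0,0]]]'

```text
clock: 34.38
eef_pos: [449.3, 370.1, 202.4]
ee_rot: [-0.001, 0.875, 0.484, 0.001]
contact_force: [-2.0, 4.3, 6.9]
width: 20.6
```

>>> carry_out --plan '[[[1,-0.001,-0.002,0,0],[1,-0.0016,-0.0034,0,0],[1,-0.0021,-0.0044,0,0],[1,-0.0021,-0.0044,0,0],[1,-0.0021,-0.0044,0,0]]]'

```text
clock: 35.0
eef_pos: [447.3, 365.9, 202.4]
ee_rot: [-0.001, 0.875, 0.484, 0.001]
contact_force: [-4.8, 2.4, 9.6]
width: 20.4
```

The TCP is back within 0.2 mm of the touch point after three turns. I'll release, lift off and move beside the lever.

>>> carry_out --plan '[[[-0.2,0,0,0,0],[-0.2,0,0,0,0],[-0.2,0,0,0,0],[-0.2,0,0,0.03,0],[-0.2,0,0,0.07,0]]]'

```text
clock: 35.62
eef_pos: [446.3, 365.1, 271.5]
ee_rot: [0.0, 0.875, 0.484, -0.001]
contact_force: [0.5, 1.1, -0.2]
width: 51.4
```

>>> carry_out --plan '[[[-0.2,0,0,0,0],[0.5,-0.01,-0.04,0,0],[1,-0.025,-0.09,0,0],[1,-0.038,-0.112,0,0],[1,-0.038,-0.112,0,0]]]'

```text
clock: 36.25
eef_pos: [408.0, 252.3, 271.3]
ee_rot: [0.0, 0.875, 0.483, -0.0]
contact_force: [-0.1, 0.3, 0.8]
width: -0.3
```

Run:
```python
from h import *
b=read_camera("side")["image"][150:290,310:470,::-1];t=read_camera("top");a=t["image"][200:340,260:420,::-1]
cv2.imwrite("pics/v6.png",cv2.resize(np.hstack([a,b]),None,fx=2.5,fy=2.5,interpolation=cv2.INTER_CUBIC));s=state();print(s["contact_force"],s["eef_pos"],s["width"])
```

```text
[-0.52063701 -0.45734702  0.47408569] [408.74760933 253.72358012 271.1114208 ] -0.06161367303658047
```

View pics/v6.png

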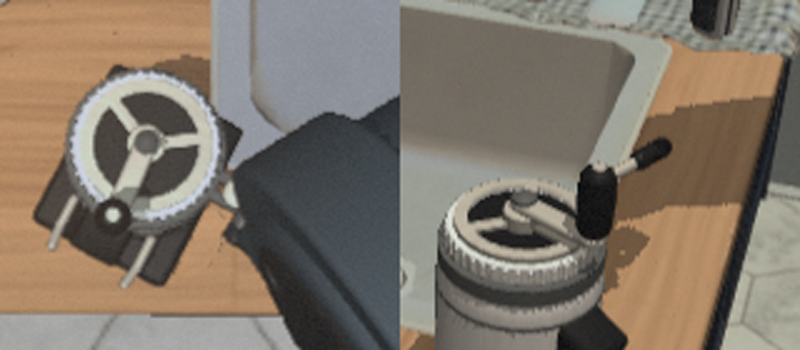

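The crank stands as left: top-view hub (147,143), knob (112,215), the same angle as in v5. The tool is clear of everything. I'm lowering it beside the lever.

>>> carry_out --plan '[[[1,0,0,-0.04,0],[1,0,0,-0.08,0],[1,0,0,-0.105,0],[1,0,0,-0.111,0],[1,0,0,-0.111,0]]]'

```text
clock: 36.98
eef_pos: [408.9, 254.1, 160.6]
ee_rot: [0.0, 0.875, 0.484, -0.0]
contact_force: [0.1, 0.9, -0.7]
width: 0.0
```

Run:
```python
from h import *
piv=np.array([464,287.]);cur=np.array([409,253.7])
s=state();print(s["eef_pos"],s["contact_force"],s["joint_pos"][5])
out=[];yaw0=-119
for i,a in enumerate([-119,-112,-105,-98,-91,-84,-77,-70,-63,-58]):
    A=np.radians(a);u=np.array([np.cos(A),np.sin(A)]);t=np.array([-u[1],u[0]])
    p=piv+50*u-18*t
    out.append((np.round(p,1),np.round((p-cur)/1000,4).tolist(),round(np.radians(a+119),2)))
    print(a,*out[-1])
    if i%5==4: cur=p.round(1)
```

```text
[408.88290508 254.07060361 160.64573992] [ 0.13174282  0.85424974 -0.69574059] 1.1163418171567894
-119 [424. 252.] [0.015, -0.0017] 0.0
-112 [428.6 247.4] [0.0196, -0.0063] 0.12
-105 [433.7 243.4] [0.0247, -0.0103] 0.24
-98 [439.2 240. ] [0.0302, -0.0137] 0.37
-91 [445.1 237.3] [0.0361, -0.0164] 0.49
-84 [451.3 235.4] [0.0062, -0.0019] 0.61
-77 [457.7 234.2] [0.0126, -0.0031] 0.73
-70 [464.2 233.9] [0.0191, -0.0034] 0.86
-63 [470.7 234.3] [0.0256, -0.003] 0.98
-58 [475.2 235.1] [0.0301, -0.0022] 1.06
```

>>> carry_out --plan '[[[1,0.015,-0.0017,0,0],[1,0.0196,-0.0063,0,0.12],[1,0.0247,-0.0103,0,0.24],[1,0.0302,-0.0137,0,0.37],[1,0.0361,-0.0164,0,0.49]]]'

```text
clock: 37.6
eef_pos: [446.0, 237.5, 161.3]
ee_rot: [-0.0, 0.73, 0.683, 0.001]
contact_force: [-1.7, 1.5, 0.7]
width: -0.1
```

>>> carry_out --plan '[[[1,0.0062,-0.0019,0,0.12],[1,0.0126,-0.0031,0,0.24],[1,0.0126,-0.0031,0,0.24]]]'

```text
clock: 37.98
eef_pos: [458.6, 234.1, 161.1]
ee_rot: [0.0, 0.645, 0.764, 0.001]
contact_force: [0.8, 0.7, -0.4]
width: -0.1
```

>>> carry_out --plan '[[[1,0.0033,-0.0002,0,0.06],[1,0.0065,-0.0003,0,0.12],[1,0.0098,-0.0002,0,0.18],[1,0.0098,-0.0002,0,0.18]]]'

```text
clock: 38.48
eef_pos: [467.6, 233.9, 160.8]
ee_rot: [0.0, 0.575, 0.818, 0.0]
contact_force: [-0.3, -1.2, -0.7]
width: -0.1
```

>>> carry_out --plan '[[[1,0.0016,0.0001,0,0.03],[1,0.0032,0.0002,0,0.06]]]'

```text
clock: 38.72
eef_pos: [470.3, 234.1, 160.5]
ee_rot: [-0.0, 0.548, 0.836, -0.0]
contact_force: [-3.1, -1.4, 1.3]
width: 0.0
```

>>> carry_out --plan '[[[1,0.0013,0.0002,0,0.03],[1,0.0026,0.0005,0,0.05]]]'

```text
clock: 38.98
eef_pos: [473.0, 234.5, 160.4]
ee_rot: [0.0, 0.527, 0.85, -0.0]
contact_force: [-2.5, -1.4, 2.4]
width: 0.0
```

>>> carry_out --plan '[[[1,0.001,0.0005,0,0],[1,0.002,0.001,0,0]]]'

```text
clock: 39.22
eef_pos: [475.0, 235.5, 160.4]
ee_rot: [0.0, 0.528, 0.849, -0.0]
contact_force: [-1.8, -2.6, 1.9]
width: 0.1
```

>>> carry_out --plan '[[[1,0.001,0.0005,0,0],[1,0.0015,0.0009,0,0]]]'

```text
clock: 39.48
eef_pos: [475.9, 236.0, 160.2]
ee_rot: [-0.0, 0.528, 0.849, -0.001]
contact_force: [-8.2, -7.8, 5.3]
width: -0.3
```

>>> carry_out --plan '[[[1,0.0007,0.0004,0,0],[1,0.0012,0.0008,0,0]]]'

```text
clock: 39.72
eef_pos: [476.2, 236.2, 160.0]
ee_rot: [-0.001, 0.528, 0.849, -0.002]
contact_force: [-14.7, -12.0, 10.4]
width: 0.2
```

The stop is reached: force climbs to 19 N with almost no travel. I'm backing off, lifting and checking.

>>> carry_out --plan '[[[1,-0.01,-0.006,0,0],[1,-0.03,-0.018,0,0],[1,-0.035,-0.02,0.02,0],[1,-0.04,-0.02,0.07,0],[1,-0.06,-0.02,0.12,0]]]'

```text
clock: 40.35
eef_pos: [417.4, 217.2, 281.7]
ee_rot: [-0.0, 0.528, 0.849, 0.0]
contact_force: [1.1, 0.4, 0.1]
width: 0.1
```

>>> carry_out --plan '[[[1,-0.05,0,0.01,0],[1,-0.1,0,0.01,0],[1,-0.1,0,0.01,0]]]'

```text
clock: 40.72
eef_pos: [315.5, 217.4, 291.2]
ee_rot: [0.0, 0.527, 0.85, 0.001]
contact_force: [1.1, 0.2, -0.1]
width: -0.2
```

Run:
```python
from h import *
c=read_camera("side");b=c["image"][140:340,220:440,::-1];t=read_camera("top");a=t["image"][140:340,220:440,::-1]
cv2.imwrite("pics/v7.png",cv2.resize(np.hstack([a,b]),None,fx=1.8,fy=1.8,interpolation=cv2.INTER_CUBIC));s=state();print(s["contact_force"],s["eef_pos"])
A=np.radians(-57);print("expected locked end px",proj(t,[464+64*np.cos(A),287+64*np.sin(A),155]))
for n in ("lever_end","clamp_lever"):
    for m in masks_of("top",n)[:1]: print(n,m["score"],m["point"],at_z(t,m["point"],155))
```

```text
[ 0.10808996 -0.17157924 -0.265292  ] [317.72233981 217.54194419 290.72719292]
expected locked end px [388.05018855 255.56067446]
lever_end 0.73 [372.1, 267.2] [479.98212741 259.2272684  155.        ]
clamp_lever 0.71 [371.6, 269.5] [476.29475054 260.07203055 155.        ]
```

View pics/v7.png

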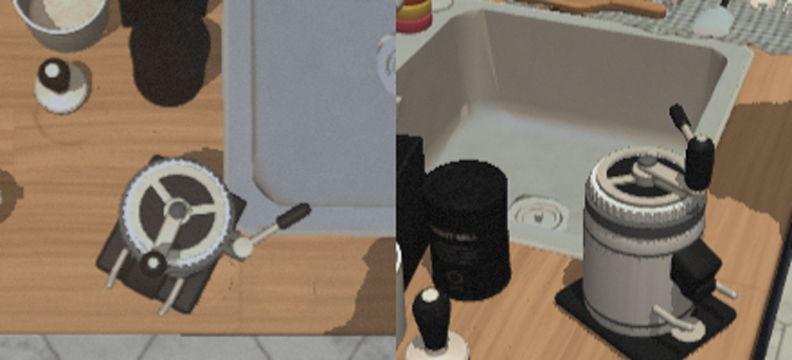

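The lever end sits at top pixel (388,257), against (388,256) expected when locked. The crank, tin and tamper are undisturbed and the robot is clear, so I'm handing in.

```bash
python3 -c "
from bench import *
print(sign_off())"
```

```text
the job is handed in; nothing more can be done
None
```

The grinder is set three turns open from the point where the crank stopped, and the clamp lever is locked against its stop. The job is handed in, but two points about the burr contact, listed below, could count against it.

- **Crank closing:** I wound it clockwise by the knob with a steady drag of about 2 N. It met firm contact about 1.04 turns in, inside the expected 0.4 to 1.2.
- **Opening:** I turned it back three full turns anticlockwise. The gripper ended within about 0.2 mm of where it was at contact.
- **Clamp lever:** I pushed it round until the force climbed to about 19 N with almost no movement. The last picture has its end at pixel (388, 257), against (388, 256) expected for locked.
- **At hand-in:** The robot touched nothing (force near 0 N). The tin and tamper looked undisturbed, and the clock was at about 41 s.

**What disagreed or went wrong:**
- **First contact was not gentle:** My 10° step ran into the contact and the wrist force reached about 57 N sideways (69 N in all). I backed off at once. Later approaches were in steps of about 0.5 to 0.8 mm, reaching about 8 N.
- **Contact stiffer than described:** It resisted at roughly 40 N/mm instead of about 1 N/mm. It came at the same crank angle after I let go and gripped again. It did not relax when held or change when I turned the wrist, and nothing visible blocked the crank. I took it as the burrs touching, but could not confirm that another way.

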